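Pack the parts kit for an amplifier module

ROBOT

A 6-joint arm with a two-finger parallel gripper is mounted at the origin on the work surface. World frame = base frame: x ahead of the robot, y to its left, z up, the work surface at z = 0. Lengths are in m, angles in rad, forces in N, time in s.
With the tool pointing down it reaches from about 0.375 to 0.925 m from the base axis. Payload 5.7 kg.
Tool frame: the origin (TCP) lies at the centre of the arm's flange, where the gripper is bolted on; the fingertips stand 182 mm ahead of it and the grasp point (between the pads) lies 163 mm ahead of it; z points along the fingers, y is the line along which they close (so a half turn about z gives the same grasp; the last joint's range is limited). The gripper opens to 88 mm and grips with 3 to 60 N. Pads are 20 mm wide; open, the fingers measure 115 mm over their backs; the gripper's body (75 mm by 178 mm) begins 61 mm behind the grasp point.
Start: joints at [1.082, 0.359, 1.51, -0, 1.272, -0.115], TCP at [0.219, 0.559, 0.405] pointing down, gripper open.
Joint ranges: [-2.97, 2.97], [-1.01, 2.36], [0.21, 2.38], [-0.96, 4.11], [0.2, 2.71], [-2.98, 2.98]. Speed limits (rad/s): [2.39, 2.39, 3.14, 3.14, 3.14, 3.14].

INTERFACE

Orientations are given as [roll, pitch, yaw] about the fixed x, y, z axes, in that order (R = Rz(yaw) Ry(pitch) Rx(roll)).
In Python, from bench import r gives the robot as it stands.
- The arm moves only by the tool jog_arm, never from a script. Its arguments are lists of equal length, an entry for each row: "linear": the shift along the tool's x, y, z in m, a list of three; "spin": the turn about the tool's z in rad. A call has 1 to 10 rows; each row is the pose to reach, as a shift and turn from the pose commanded when the call began, along the tool's axes at that moment; what a row does not reach only later rows make up. A row lasts 1/8 s, in which the tool goes at most 62.5 mm and 10.7 degrees, less where a joint would pass 70% of its speed; a pose out of reach is approached as far as the arm can. A call with a gripper value outside its range is refused whole. "hand" is the finger opening in m, from 0 to 0.0878, set as the call begins (left out, the last holds). The fingers move at their own pace and stop on an object; "squeeze" is the grip in N (left out, the last holds). Time passes only in rows, so rows that repeat a pose let the fingers close. It gives the time, the measured TCP pose, the force, the opening and the grip force at its end, in the units of the state.
- r.get_state(): the state, without advancing time (a new reading comes with each control period).
- r.camera(name): name is "scene" or "top" or "wrist"; returns a dict with "image" (480x640x3 uint8, red, green, blue), "depth" (480x640 float32, m along the optical axis (not along the pixel's ray), 0 where there is no reading), "fx", "fy", "cx", "cy" (pixels), "eye" and "rotation" of the camera in the world. Camera axes: x right, y up, looking along -z (the intrinsics and any distortion apply to the point x, -y, -z); pixel columns grow to the right and rows downward; lengths in m; the calibration is good to about 2 mm. The wrist camera is an equidistant fisheye: a pixel r from the principal point sees the ray r / f radians off the axis. A picture is of the moment at which its call begins.
- r.hand_in(): hands the job in; it is judged then, once.
The state is a dict: "time_s": time; "joint_positions": joint angles; "qd": joint speeds; "joint_torque": joint torques, N m; "ee_pos": TCP position; "orientation": TCP orientation; "force": force on the tool from outside, world axes, zero at the start; "ft_torque": the same for the moment, N m; "opening": opening from 0.0 (shut) to 1.0 (fully open); "grip_force": force on a finger pad.
Only numpy, scipy, OpenCV 4.12 (cv2) and the standard library are available. Lean on these libraries where they do the work, as an engineer would, in place of code of your own. Each camera call takes 0.05 s, during which the arm holds its last target. There are 200 camera calls.

TASK

Pack the kit tray for one amplifier module: put the silver heat sink in the blue bin, the maroon capacitor in the red bin, the transformer in the yellow bin and the green terminal block in the white bin, each standing upright on the bin's floor. Set them down rather than dropping them. The black heat sink and the blue capacitor belong to another model: leave them standing where they are.

Things in the scene. Friction and masses are not known exactly. Their poses are not given: they have to be found in the camera images.
- sink_mid (a point): silver finned aluminium heat sink, loose on the table, about 140 g, 60 mm along its x (the fins run along x), 44 mm along its y (flat outer fins, the sides to grip), 40 mm high, standing fins up. Point: its centre, 20 mm above its underside; z up
- cap_mid (a point): dark red-brown (maroon) cylindrical capacitor, loose, upright, about 70 g, 35 mm diameter, 50 mm high, round silver spot on its flat top. Point: its centre, 25 mm above its underside; z up along its axis
- trafo_mid (a point): small transformer, loose, upright, about 250 g: dark steel core 50 mm along its x, 22 mm along its y, 42 mm high, with a copper-orange winding through its middle, 32 mm along x, 40 mm along y (flat sides, to grip) and from 5 to 37 mm above the underside. Point: its centre, 21 mm above its underside; z up
- term_mid (a point): green terminal block, loose, upright, about 40 g, 52 mm along its x, 24 mm along its y (the sides to grip), 36 mm high, a row of four silver screws on top. Point: its centre, 18 mm above its underside; z up
- blacksink_mid (a point): black heat sink, not wanted, loose, same shape as the silver one: 60 mm along its x (the fins run along x), 44 mm along its y (flat outer fins, the sides to grip), 40 mm high, standing fins up. Point: its centre, 20 mm above its underside; z up
- bluecap_mid (a point): blue capacitor, not wanted, loose, same shape as the maroon one: 35 mm diameter, 50 mm high, round silver spot on its flat top. Point: its centre, 25 mm above its underside; z up along its axis
- bin_blue: blue open square bin in the grey kit tray, fixed: 96 x 96 mm outside, 90 x 90 mm inside (walls 3 mm), 26 mm high. Origin: centre of its underside, 4 mm above the table; its inner floor is 3 mm and its rim 26 mm above the origin. x and y run along its walls, z up. The four bins stand in a 2 by 2 block, 102 mm between centres, all turned alike; which colour is where changes. The grey tray around them is 216 x 216 mm and 16 mm high, lower than the rims
- bin_red: red open square bin in the grey kit tray, fixed: 96 x 96 mm outside, 90 x 90 mm inside (walls 3 mm), 26 mm high. Origin: centre of its underside, 4 mm above the table; its inner floor is 3 mm and its rim 26 mm above the origin. x and y run along its walls, z up. The four bins stand in a 2 by 2 block, 102 mm between centres, all turned alike; which colour is where changes. The grey tray around them is 216 x 216 mm and 16 mm high, lower than the rims
- bin_yellow: yellow open square bin in the grey kit tray, fixed: 96 x 96 mm outside, 90 x 90 mm inside (walls 3 mm), 26 mm high. Origin: centre of its underside, 4 mm above the table; its inner floor is 3 mm and its rim 26 mm above the origin. x and y run along its walls, z up. The four bins stand in a 2 by 2 block, 102 mm between centres, all turned alike; which colour is where changes. The grey tray around them is 216 x 216 mm and 16 mm high, lower than the rims
- bin_white: white open square bin in the grey kit tray, fixed: 96 x 96 mm outside, 90 x 90 mm inside (walls 3 mm), 26 mm high. Origin: centre of its underside, 4 mm above the table; its inner floor is 3 mm and its rim 26 mm above the origin. x and y run along its walls, z up. The four bins stand in a 2 by 2 block, 102 mm between centres, all turned alike; which colour is where changes. The grey tray around them is 216 x 216 mm and 16 mm high, lower than the rims
Things that resemble listed ones, but are neither listed nor needed, are in the scene too. Of the things that look like the part that bears bluecap_mid, the smallest one is meant.

How it is judged:
At the end, for the whole second after the job is handed in: Each of the four parts stands upright (within 0.15 rad) on the floor of its own bin (centre within 35 mm of the bin's centre along each wall direction, no more than 7 mm above its resting height), at rest; the black heat sink and the blue capacitor are upright and within 20 mm of where they began (x of sink_mid in the frame of bin_blue between -0.035 and 0.035 m and y of sink_mid in the frame of bin_blue between -0.035 and 0.035 m and z of sink_mid in the frame of bin_blue below 0.03 m and angle between each of sink_mid, cap_mid, trafo_mid, term_mid, blacksink_mid, bluecap_mid's own z axis and vertical below 0.15 rad and linear speed of each of sink, cap, trafo, term below 0.02 m/s and angular speed of each of sink, cap, trafo, term below 0.2 rad/s and x of cap_mid in the frame of bin_red between -0.035 and 0.035 m and y of cap_mid in the frame of bin_red between -0.035 and 0.035 m and z of cap_mid in the frame of bin_red below 0.035 m and x of trafo_mid in the frame of bin_yellow between -0.035 and 0.035 m and y of trafo_mid in the frame of bin_yellow between -0.035 and 0.035 m and z of trafo_mid in the frame of bin_yellow below 0.031 m and x of term_mid in the frame of bin_white between -0.035 and 0.035 m and y of term_mid in the frame of bin_white between -0.035 and 0.035 m and z of term_mid in the frame of bin_white below 0.028 m and distance of each of blacksink_mid, bluecap_mid from where it was at the start of the episode below 0.02 m); the robot touches nothing.
It fails at once if one of the four parts is dropped (let go of 30 mm or more above where it stands in a bin) ((height (world z) of sink_mid above 0.057 m and contact force between the fingers and sink below 0.02 N) or (height (world z) of cap_mid above 0.062 m and contact force between the fingers and cap below 0.02 N) or (height (world z) of trafo_mid above 0.058 m and contact force between the fingers and trafo below 0.02 N) or (height (world z) of term_mid above 0.055 m and contact force between the fingers and term below 0.02 N)).
It fails at once if the black heat sink is moved by more than 30 mm (distance of blacksink_mid from where it was at the start of the episode above 0.03 m).
It fails at once if the blue capacitor is moved by more than 30 mm (distance of bluecap_mid from where it was at the start of the episode above 0.03 m).
It also fails if it takes over 102 s, if anything falls off the work surface, if the arm or the gripper's body presses on something with over 40 N, if the wrist force passes 120 N, or if a joint passes its speed limit or range.

## Working session

There is one attempt and no reset: what is moved stays moved. The work goes in short steps, Python scripts to look and compute and a tool call to move; the robot and the scene stay as the last step left them, time stands still between calls to the robot, and variables do not carry over. Pictures are saved under pics/ and viewed, at most 14 in all, crops included, and the job is handed in when it is done.

Besides the shell and the picture viewer there is one more tool, called after "Emit:" as name(argument=value, ...), one argument or row to a line, values as JSON. jog_arm: Moves the arm, as the interface text tells. Its arguments: {"type":"object","properties":{"linear":{"type":"array","items":{"type":"array","items":{"type":"number"}}},"spin":{"type":"array","items":{"type":"number"}},"hand":{"type":"number"},"squeeze":{"type":"number"}},"required":["linear","spin"]}

```bash
ls; mkdir -p pics; python3 - <<'E'
from bench import r
import cv2,pickle
s=r.get_state();print(s)
for n in("top","scene"):
    c=r.camera(n);pickle.dump(c,open(f"{n}.pkl","wb"));print(n,c["eye"],c["rotation"],c["fx"],c["fy"],c["cx"],c["cy"],[k for k in c])
    cv2.imwrite(f"pics/{n}0.png",c["image"][:,:,::-1])
E
```

```text
pics
{'time_s': 0.0, 'joint_positions': array([ 1.08191589e+00,  3.59487368e-01,  1.51142203e+00, -1.46027948e-05,
        1.27250314e+00, -1.15090906e-01]), 'qd': array([ 0.00068163,  0.00090567,  0.00012955,  0.00052939, -0.00178093,
        0.00084674]), 'joint_torque': array([-3.96118648e-04, -5.15376806e+01, -2.70726854e+01,  6.76127966e-02,
        3.50247149e-02, -1.16651277e-04]), 'ee_pos': array([0.21892198, 0.55824834, 0.40382376]), 'orientation': array([-3.13978321e+00, -1.95131824e-04,  2.76780725e+00]), 'force': array([ 0.36987894, -0.61544326, -0.71780044]), 'ft_torque': array([-0.01967028,  0.03658471, -0.04274974]), 'grip_force': 0.0, 'opening': 1.0000769437188557}
top [0.34611247 0.00713286 1.09798412] [ 0.17369526 -0.01651976 -1.57994179] 461.122129991497 461.122129991497 317.1785006518924 243.66688880720284 ['image', 'depth', 'fx', 'fy', 'cx', 'cy', 'eye', 'rotation']
scene [1.01116753 0.42381641 0.87841559] [0.65943298 0.01330776 2.26476322] 517.3163935515859 517.3163935515859 321.6172270932339 237.11464322535898 ['image', 'depth', 'fx', 'fy', 'cx', 'cy', 'eye', 'rotation']
```

View pics/top0.png

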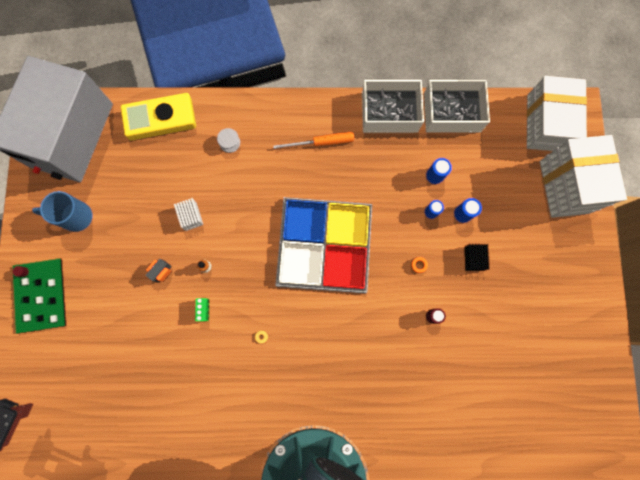

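View pics/scene0.png

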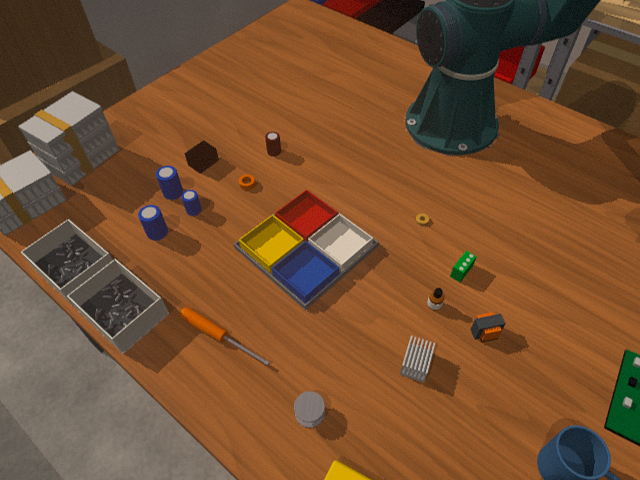

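The top picture shows the silver sink at (188,214), the transformer at (158,270), the terminal block at (202,310) and the maroon cap at (436,316). The bins are blue (305,222), yellow (347,225), white (301,264) and red (345,268). The black sink is at (477,258) and the small blue cap at (434,209). A small bottle stands at (204,266), near the transformer and the block.

```bash
cat >h.py <<'E'
import numpy as np,cv2,pickle
from scipy.spatial.transform import Rotation as Ro
def world(c):
    v,u=np.mgrid[:480,:640];d=c["depth"]
    P=np.stack([(u-c["cx"])/c["fx"]*d,-(v-c["cy"])/c["fy"]*d,-d],-1)
    return P@Ro.from_euler("xyz",c["rotation"]).as_matrix().T+c["eye"]
def rect(W,c,x,y,rad,zlo,zhi):
    m=(np.hypot(W[...,0]-x,W[...,1]-y)<rad)&(W[...,2]>zlo)&(W[...,2]<zhi)&(c["depth"]>0)
    p=W[m]
    (cx,cy),(w,h),a=cv2.minAreaRect((p[:,:2]*1000).astype(np.float32))
    if w<h: w,h,a=h,w,a+90
    return len(p),np.round([cx,cy,w,h]),round(a%180,1),np.round(np.median(p[:,2]),3),np.round(p[:,:2].mean(0),3)
E
python3 - <<'E'
from h import *
for n,pts in(("top",dict(sink=(188,214,.04),trafo=(158,270,.042),term=(202,310,.036),cap=(436,316,.05),bsink=(477,258,.04),bcap=(434,209,.05),bottle=(204,266,.06))),("scene",dict(sink=(418,360,.04),trafo=(488,327,.042),term=(462,266,.036),cap=(272,142,.05)))):
    c=pickle.load(open(n+".pkl","rb"));W=world(c)
    print(n)
    for k,(u,v,h) in pts.items():
        x,y,_=W[v,u]; print(k,W[v,u].round(3),rect(W,c,x,y,.05,h-.007,h+.01),rect(W,c,x,y,.05,.012,.09)[1:3])
    if n=="top":
        for k,(u,v) in dict(blue=(305,222),yellow=(347,225),white=(301,264),red=(345,268)).items(): print(k,W[v,u].round(3))
        x,y,_=W[245,325];print("tray",rect(W,c,x,y,.17,.012,.045)); print("table z",W[360,400],W[360,150],W[150,250])
E
```

```text
top
sink [0.605 0.291 0.038] (306, array([609., 294.,  60.,  44.]), 18.7, np.float64(0.038), array([0.609, 0.294])) (array([609., 294.,  62.,  45.]), 18.7)
trafo [0.472 0.352 0.044] (278, array([474., 357.,  50.,  39.]), 144.0, np.float64(0.04), array([0.474, 0.357])) (array([474., 358.,  50.,  42.]), 142.5)
term [0.381 0.251 0.036] (253, array([383., 254.,  50.,  24.]), 179.6, np.float64(0.035), array([0.383, 0.254])) (array([384., 254.,  50.,  24.]), 179.5)
cap [ 0.363 -0.279  0.047] (189, array([ 364., -284.,   34.,   33.]), 32.7, np.float64(0.05), array([ 0.364, -0.283])) (array([ 364., -283.,   34.,   34.]), 86.0)
bsink [ 0.496 -0.385  0.037] (403, array([ 500., -390.,   60.,   45.]), 178.7, np.float64(0.038), array([ 0.5  , -0.391])) (array([ 500., -390.,   60.,   46.]), 178.7)
bcap [ 0.611 -0.287  0.049] (170, array([ 617., -293.,   33.,   32.]), 60.9, np.float64(0.049), array([ 0.616, -0.293])) (array([ 617., -293.,   34.,   33.]), 171.0)
bottle [0.481 0.248 0.044] (3, array([486., 254.,   7.,   5.]), 87.2, np.float64(0.054), array([0.485, 0.254])) (array([484., 252.,  26.,  
[... 284 characters left out ...]
10209e-01 2.57993352e-04] [ 7.77655430e-01  1.53137182e-01 -4.33192978e-04]
scene
sink [0.606 0.296 0.009] (422, array([611., 295.,  64.,  44.]), 19.2, np.float64(0.04), array([0.612, 0.296])) (array([611., 295.,  64.,  44.]), 19.2)
trafo [0.49  0.363 0.045] (481, array([477., 360.,  51.,  42.]), 142.2, np.float64(0.041), array([0.478, 0.36 ])) (array([477., 360.,  52.,  42.]), 142.2)
term [0.399 0.258 0.038] (295, array([386., 256.,  54.,  25.]), 0.6, np.float64(0.036), array([0.388, 0.256])) (array([385., 256.,  55.,  25.]), 0.2)
cap [ 0.378 -0.27   0.048] (143, array([ 366., -282.,   37.,   34.]), 30.9, np.float64(0.05), array([ 0.368, -0.28 ])) (array([ 366., -281.,   37.,   34.]), 28.9)
```

```bash
cat >go.py <<'E'
# usage: go.py xmm ymm grasp_zmm yawdeg -> shift in tool axes (from measured pose), spin
import sys,numpy as np
from scipy.spatial.transform import Rotation as Ro
from bench import r
s=r.get_state();R=Ro.from_euler("xyz",s["orientation"]).as_matrix()
a=[float(v) for v in sys.argv[1:]]
for x,y,z,w in np.reshape(a,(-1,4)):
    d=R.T@(np.array([x,y,z+163])/1000-s["ee_pos"])
    yaw=s["orientation"][2]; sp=-((np.deg2rad(w)-yaw+np.pi/2)%np.pi-np.pi/2)
    print(d.round(4),"spin",round(sp,3))
print(s["time_s"],(s["ee_pos"]*1000).round(1),np.rad2deg(s["orientation"]).round(1),s["joint_positions"].round(2))
E
python3 go.py 475.5 358.5 110 143 475.5 358.5 24 143
```

```text
[-0.3118 -0.092   0.131 ] spin 0.272
[-0.3118 -0.0919  0.217 ] spin 0.272
0.1 [218.9 558.3 403.9] [-179.9   -0.   158.6] [ 1.08  0.36  1.51  0.    1.27 -0.12]
```

Emit:
jog_arm(
  linear=[
    [-0.04,-0.012,0.015],
    [-0.09,-0.027,0.035],
    [-0.14,-0.042,0.06],
    [-0.19,-0.057,0.08],
    [-0.24,-0.072,0.1],
    [-0.28,-0.083,0.12],
    [-0.305,-0.09,0.13],
    [-0.312,-0.092,0.131],
    [-0.312,-0.092,0.131],
    [-0.312,-0.092,0.131],
  ],
  spin=[0.05,0.1,0.15,0.2,0.25,0.272,0.272,0.272,0.272,0.272],
  hand=0.085,
)

```text
time_s: 1.35
ee_pos: [0.4751, 0.3597, 0.2741]
orientation: [3.141, -0.0, 2.497]
force: [0.2, 0.5, -0.1]
opening: 0.971
grip_force: 0.0
```

```bash
python3 go.py 475.5 358.5 24 143; python3 - <<'E'
from bench import r
import cv2
c=r.camera("wrist");cv2.imwrite("pics/w1.png",c["image"][:,:,::-1])
E
```

```text
[-0.0011 -0.0008  0.0871] spin 0.001
1.35 [475.1 359.7 274.1] [180.   -0.  143.1] [ 0.53  0.49  1.65  0.    0.99 -0.39]
```

View pics/w1.png

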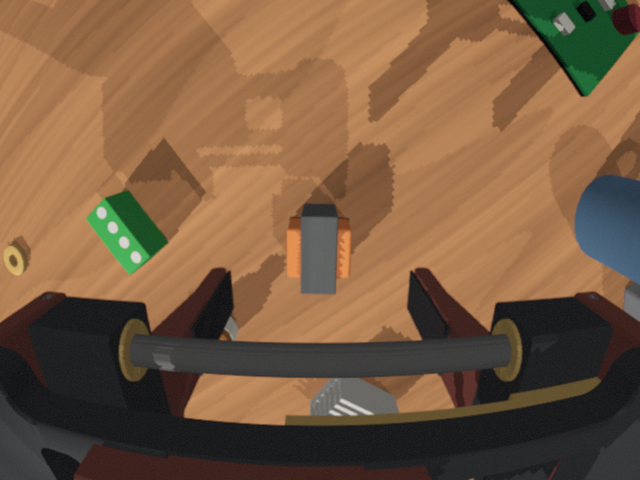

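The wrist picture shows the transformer at (319,250). It is centred between the fingers at (220,290) and (420,290) and square to them, so I'll go down and grip.

Emit:
jog_arm(
  linear=[
    [0,0,0.03],
    [-0.001,-0.001,0.06],
    [-0.001,-0.001,0.08],
    [-0.001,-0.001,0.087],
    [-0.001,-0.001,0.087],
    [-0.001,-0.001,0.087],
  ],
  spin=[0,0,0,0,0,0],
)

```text
time_s: 2.15
ee_pos: [0.4764, 0.358, 0.1876]
orientation: [3.14, 0.001, 2.496]
force: [-0.8, 0.4, 0.2]
opening: 0.967
grip_force: 0.0
```

Emit:
jog_arm(
  linear=[
    [0,0,0],
    [0,0,0],
    [0,0,0],
    [0,0,0],
    [0,0,0],
    [0,0,0],
    [0,0,0],
    [0,0,0],
  ],
  spin=[0,0,0,0,0,0,0,0],
  hand=0.03,
  squeeze=30,
)

```text
time_s: 3.15
ee_pos: [0.4761, 0.3575, 0.1866]
orientation: [-3.142, 0.0, 2.496]
force: [-0.3, -0.1, 0.1]
opening: 0.452
grip_force: 29.9
```

```bash
python3 go.py 475.5 358.5 110 143 582 -85 110 175 582 -85 31.5 175
```

```text
[ 0.0011  0.0004 -0.0864] spin -0.0
[-0.3509 -0.2897 -0.0863] spin -0.559
[-0.3509 -0.2897 -0.0078] spin -0.559
3.15 [476.1 357.5 186.6] [-180.    0.  143.] [ 0.53  0.62  1.71 -0.    0.81 -0.4 ]
```

Emit:
jog_arm(
  linear=[
    [0,0,-0.02],
    [0,0,-0.05],
    [0,0,-0.08],
    [-0.01,-0.008,-0.086],
    [-0.035,-0.029,-0.086],
    [-0.07,-0.058,-0.086],
    [-0.11,-0.09,-0.086],
    [-0.15,-0.124,-0.086],
    [-0.19,-0.157,-0.086],
    [-0.23,-0.19,-0.086],
  ],
  spin=[0,0,0,0,-0.1,-0.2,-0.3,-0.4,-0.5,-0.559],
)

```text
time_s: 4.4
ee_pos: [0.5449, 0.065, 0.2714]
orientation: [-3.141, -0.002, 3.057]
force: [1.0, 0.4, -2.1]
opening: 0.451
grip_force: 29.9
```

```bash
python3 go.py 582 -85 110 175 582 -85 31.5 175
```

```text
[-0.0497 -0.1463 -0.0017] spin 0.003
[-0.0498 -0.1463  0.0768] spin 0.003
4.4 [544.9  65.  271.4] [-1.800e+02 -1.000e-01  1.751e+02] [-0.01  0.44  1.76 -0.    0.94 -1.49]
```

Emit:
jog_arm(
  linear=[
    [-0.013,-0.038,0],
    [-0.026,-0.076,0],
    [-0.038,-0.11,0],
    [-0.047,-0.138,0],
    [-0.05,-0.146,0],
    [-0.05,-0.146,0],
    [-0.05,-0.146,0],
    [-0.05,-0.146,0],
  ],
  spin=[0,0,0,0,0,0,0,0],
)

```text
time_s: 5.4
ee_pos: [0.5823, -0.0813, 0.2726]
orientation: [3.141, -0.001, 3.056]
force: [-0.2, -0.3, -2.8]
opening: 0.45
grip_force: 29.9
```

```bash
python3 go.py 582 -85 31.5 175;python3 - <<'E'
from bench import r
import cv2
c=r.camera("wrist");cv2.imwrite("pics/w2.png",c["image"][:,:,::-1])
E
```

```text
[-0.     -0.0037  0.0781] spin 0.002
5.4 [582.3 -81.3 272.6] [180.   -0.  175.1] [-0.26  0.49  1.67  0.    0.98 -1.74]
```

View pics/w2.png

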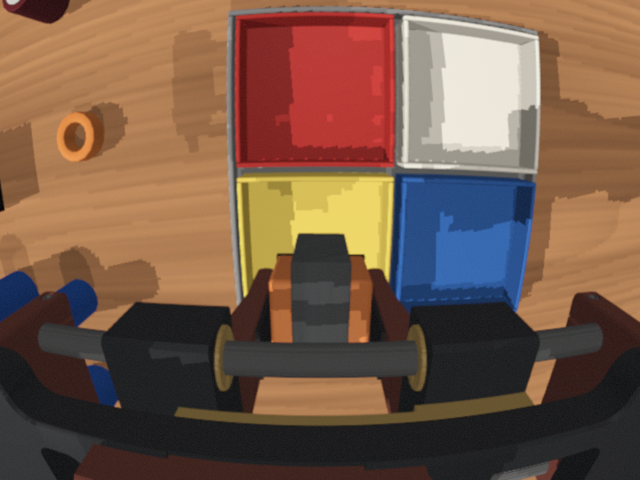

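The transformer at (320,290) hangs over the yellow bin (315,240), square to its walls. I'll lower it with a 4 mm correction.

Emit:
jog_arm(
  linear=[
    [0,-0.002,0.02],
    [0,-0.004,0.045],
    [0,-0.004,0.06],
    [0,-0.004,0.07],
    [0,-0.004,0.075],
    [0,-0.004,0.077],
    [0,-0.004,0.077],
    [0,-0.004,0.077],
  ],
  spin=[0,0,0,0,0,0,0,0],
)

```text
time_s: 6.45
ee_pos: [0.5825, -0.0864, 0.1961]
orientation: [-3.141, 0.001, 3.055]
force: [-0.4, -0.3, -1.1]
opening: 0.452
grip_force: 29.9
```

```bash
python3 go.py 582 -85 31 175
```

```text
[0.0006 0.0014 0.0021] spin 0.0
6.45 [582.5 -86.4 196.1] [-180.    0.  175.] [-0.26  0.6   1.72 -0.    0.82 -1.75]
```

Emit:
jog_arm(
  linear=[
    [0,0,0.001],
    [0,0,0.002],
    [0,0,0.002],
    [0,0,0.002],
  ],
  spin=[0,0,0,0],
)

```text
time_s: 6.95
ee_pos: [0.5823, -0.0864, 0.1936]
orientation: [-3.142, -0.0, 3.055]
force: [0.1, -0.7, -2.2]
opening: 0.45
grip_force: 29.9
```

Emit:
jog_arm(
  linear=[
    [0,0,0],
    [0,0,0],
    [0,0,0],
    [0,0,0],
    [0,0,-0.01],
    [0,0,-0.035],
    [0,0,-0.065],
    [0,0,-0.085],
    [0,0,-0.085],
    [0,0,-0.085],
  ],
  spin=[0,0,0,0,0,0,0,0,0,0],
  hand=0.05,
)

```text
time_s: 8.2
ee_pos: [0.582, -0.0863, 0.2783]
orientation: [-3.142, -0.001, 3.055]
force: [0.1, -0.9, 0.1]
opening: 0.567
grip_force: 0.0
```

```bash
python3 go.py 610 295 110 199 384.5 255 110 180;python3 - <<'E'
from bench import r
import cv2
c=r.camera("wrist");cv2.imwrite("pics/w3.png",c["image"][:,:,::-1])
E
```

```text
[0.0051 0.3823 0.0053] spin -0.418
[0.2263 0.3229 0.0054] spin -0.087
8.2 [582.  -86.3 278.3] [-180.   -0.  175.] [-0.26  0.48  1.67 -0.    0.99 -1.75]
```

View pics/w3.png

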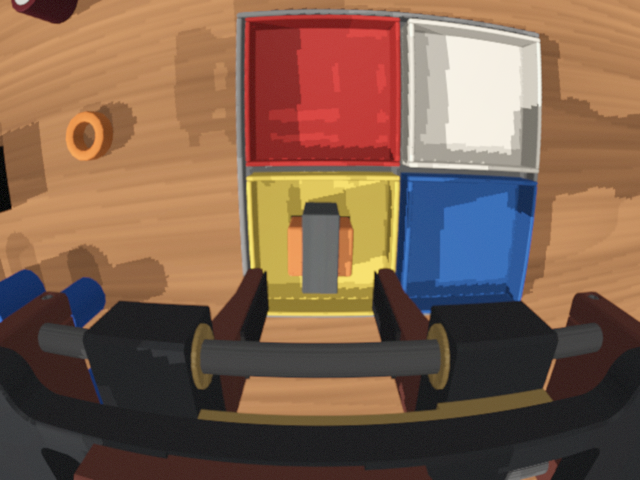

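The transformer stands upright in the yellow bin at (320,248), near its centre. Next is the silver sink.

Emit:
jog_arm(
  linear=[
    [0,0.03,0],
    [0,0.08,0],
    [0,0.13,0],
    [0,0.18,0],
    [0.002,0.23,0.002],
    [0.003,0.28,0.003],
    [0.005,0.33,0.005],
    [0.005,0.365,0.005],
    [0.005,0.382,0.005],
    [0.005,0.382,0.005],
  ],
  spin=[0,-0.05,-0.1,-0.15,-0.2,-0.25,-0.3,-0.36,-0.418,-0.418],
  hand=0.085,
)

```text
time_s: 9.5
ee_pos: [0.6102, 0.295, 0.2727]
orientation: [-3.141, -0.001, -2.809]
force: [-0.6, -1.0, -0.3]
opening: 0.97
grip_force: 0.0
```

```bash
python3 go.py 610 295 25 199;python3 - <<'E'
from bench import r
import cv2
c=r.camera("wrist");cv2.imwrite("pics/w4.png",c["image"][:,:,::-1])
E
```

```text
[0.0001 0.0001 0.0847] spin 0.001
9.5 [610.2 295.  272.7] [-1.800e+02 -1.000e-01 -1.609e+02] [ 0.35  0.59  1.46 -0.    1.09 -1.55]
```

View pics/w4.png

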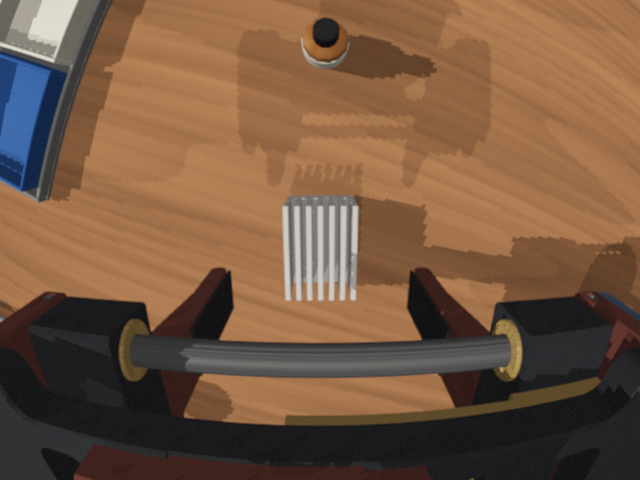

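The sink at (320,250) is centred between the fingers, with its fins square to them.

Emit:
jog_arm(
  linear=[
    [0,0,0.03],
    [0,0,0.06],
    [0,0,0.078],
    [0,0,0.085],
    [0,0,0.085],
    [0,0,0.085],
  ],
  spin=[0,0,0,0,0,0],
)

```text
time_s: 10.3
ee_pos: [0.611, 0.2947, 0.1897]
orientation: [-3.142, 0.002, -2.811]
force: [-0.3, 0.1, -0.3]
opening: 0.967
grip_force: 0.0
```

Emit:
jog_arm(
  linear=[
    [0,0,0],
    [0,0,0],
    [0,0,0],
    [0,0,0],
    [0,0,0],
    [0,0,0],
    [0,0,0],
  ],
  spin=[0,0,0,0,0,0,0],
  hand=0.034,
  squeeze=25,
)

```text
time_s: 11.18
ee_pos: [0.6104, 0.2947, 0.1886]
orientation: [3.142, -0.0, -2.81]
force: [-0.8, 0.4, 0.5]
opening: 0.499
grip_force: 25.0
```

```bash
python3 go.py 591 16 110 175
```

```text
[ 0.109  -0.2572 -0.0844] spin 0.418
11.175 [610.4 294.7 188.6] [ 180.   -0. -161.] [ 0.35  0.7   1.51  0.    0.94 -1.55]
```

Emit:
jog_arm(
  linear=[
    [0,0,-0.02],
    [0,0,-0.05],
    [0.005,-0.01,-0.075],
    [0.02,-0.045,-0.084],
    [0.038,-0.09,-0.084],
    [0.057,-0.135,-0.084],
    [0.076,-0.18,-0.084],
    [0.095,-0.225,-0.084],
    [0.107,-0.252,-0.084],
    [0.109,-0.257,-0.084],
  ],
  spin=[0,0,0.05,0.1,0.16,0.22,0.28,0.34,0.4,0.418],
)

```text
time_s: 12.42
ee_pos: [0.591, 0.0143, 0.2738]
orientation: [-3.141, 0.001, 3.052]
force: [-1.3, -0.5, -1.0]
opening: 0.499
grip_force: 25.0
```

```bash
python3 go.py 591 16 33 175
```

```text
[0.0002 0.0017 0.0778] spin -0.003
12.425 [591.   14.3 273.8] [-1.800e+02  1.000e-01  1.748e+02] [-0.09  0.49  1.67 -0.    0.99 -1.57]
```

Emit:
jog_arm(
  linear=[
    [0,0.001,0.02],
    [0,0.001,0.045],
    [0,0.001,0.062],
    [0,0.001,0.071],
    [0,0.001,0.075],
    [0,0.001,0.077],
    [0,0.001,0.077],
    [0,0.001,0.077],
  ],
  spin=[0,0,0,0,0,0,0,0],
)

```text
time_s: 13.42
ee_pos: [0.5912, 0.0171, 0.1961]
orientation: [-3.142, 0.001, 3.055]
force: [-0.2, -0.3, -0.9]
opening: 0.498
grip_force: 25.0
```

Emit:
jog_arm(
  linear=[
    [0,0,0.001],
    [0,0,0.001],
  ],
  spin=[0,0],
)

```text
time_s: 13.68
ee_pos: [0.5913, 0.0171, 0.1956]
orientation: [-3.141, 0.001, 3.055]
force: [-1.1, -0.3, 5.4]
opening: 0.496
grip_force: 25.0
```

Emit:
jog_arm(
  linear=[
    [0,0,0],
    [0,0,0],
    [0,0,0],
    [0,0,0],
    [0,0,-0.01],
    [0,0,-0.035],
    [0,0,-0.065],
    [0,0,-0.085],
    [0,0,-0.085],
    [0,0,-0.085],
  ],
  spin=[0,0,0,0,0,0,0,0,0,0],
  hand=0.053,
)

```text
time_s: 14.92
ee_pos: [0.5907, 0.0172, 0.2793]
orientation: [-3.141, -0.001, 3.055]
force: [-0.4, -0.4, -0.4]
opening: 0.602
grip_force: 0.0
```

```bash
python3 go.py 384.5 255 110 180;python3 - <<'E'
from bench import r
import cv2
c=r.camera("wrist");cv2.imwrite("pics/w5.png",c["image"][:,:,::-1])
E
```

```text
[0.226  0.2191 0.0064] spin -0.087
14.925 [590.7  17.2 279.3] [-180.   -0.  175.] [-0.09  0.48  1.66 -0.    1.   -1.57]
```

View pics/w5.png

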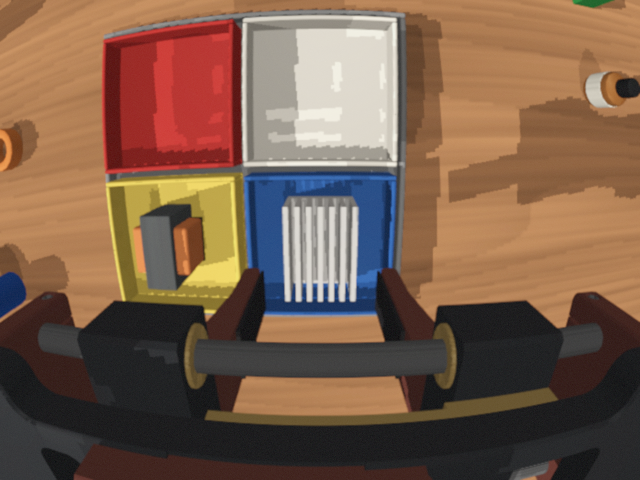

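The sink stands in the blue bin at (320,250). Next is the terminal block.

Emit:
jog_arm(
  linear=[
    [0.02,0.019,0],
    [0.05,0.048,0],
    [0.085,0.082,0],
    [0.12,0.116,0],
    [0.155,0.15,0.002],
    [0.19,0.184,0.004],
    [0.216,0.21,0.006],
    [0.226,0.219,0.006],
    [0.226,0.219,0.006],
    [0.226,0.219,0.006],
  ],
  spin=[0,-0.01,-0.02,-0.04,-0.06,-0.08,-0.087,-0.087,-0.087,-0.087],
  hand=0.06,
)

```text
time_s: 16.23
ee_pos: [0.3858, 0.2544, 0.2736]
orientation: [-3.141, 0.0, 3.141]
force: [-0.6, -0.7, 0.3]
opening: 0.681
grip_force: 0.0
```

```bash
python3 go.py 384.5 255 24 180;python3 - <<'E'
from bench import r
import cv2
c=r.camera("wrist");cv2.imwrite("pics/w6.png",c["image"][:,:,::-1])
E
```

```text
[0.0013 0.0006 0.0866] spin -0.0
16.225 [385.8 254.4 273.6] [-180.    0.  180.] [ 0.43  0.34  1.95 -0.    0.85 -1.14]
```

View pics/w6.png

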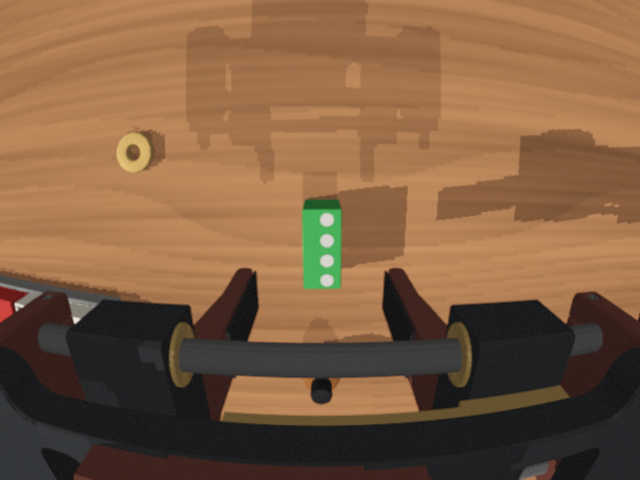

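The block at (322,245) is centred and square between the fingers.

Emit:
jog_arm(
  linear=[
    [0,0,0.03],
    [0,0,0.06],
    [0,0,0.08],
    [0,0,0.087],
    [0,0,0.087],
    [0,0,0.087],
  ],
  spin=[0,0,0,0,0,0],
)

```text
time_s: 17.02
ee_pos: [0.3854, 0.2549, 0.1873]
orientation: [3.141, 0.001, 3.141]
force: [0.2, -0.2, -0.5]
opening: 0.685
grip_force: 0.0
```

Emit:
jog_arm(
  linear=[
    [0,0,0],
    [0,0,0],
    [0,0,0],
    [0,0,0],
    [0,0,0],
    [0,0,0],
    [0,0,0],
  ],
  spin=[0,0,0,0,0,0,0],
  hand=0.014,
  squeeze=20,
)

```text
time_s: 17.9
ee_pos: [0.3849, 0.255, 0.1867]
orientation: [3.142, 0.0, -3.141]
force: [-0.4, 0.7, 3.8]
opening: 0.271
grip_force: 20.0
```

```bash
python3 go.py 490 25 110 175
```

```text
[-0.1051 -0.23   -0.0863] spin 0.087
17.9 [384.9 255.  186.7] [ 180.    0. -180.] [ 0.44  0.5   2.01 -0.    0.63 -1.14]
```

Emit:
jog_arm(
  linear=[
    [0,0,-0.02],
    [0,0,-0.05],
    [-0.005,-0.01,-0.077],
    [-0.02,-0.045,-0.086],
    [-0.04,-0.085,-0.086],
    [-0.058,-0.125,-0.086],
    [-0.076,-0.165,-0.086],
    [-0.094,-0.205,-0.086],
    [-0.104,-0.227,-0.086],
    [-0.105,-0.23,-0.086],
  ],
  spin=[0,0,0,0.02,0.04,0.06,0.08,0.087,0.087,0.087],
)

```text
time_s: 19.15
ee_pos: [0.4904, 0.0237, 0.2725]
orientation: [-3.141, 0.0, 3.052]
force: [-1.4, 1.6, -0.1]
opening: 0.272
grip_force: 20.0
```

```bash
python3 go.py 490 25 31 175
```

```text
[0.0006 0.0013 0.0785] spin -0.002
19.15 [490.4  23.7 272.5] [-180.     0.   174.9] [-0.09  0.38  1.89 -0.    0.88 -1.57]
```

Emit:
jog_arm(
  linear=[
    [0,0.001,0.02],
    [0,0.001,0.045],
    [0,0.001,0.062],
    [0,0.001,0.072],
    [0,0.001,0.076],
    [0,0.001,0.078],
    [0,0.001,0.079],
    [0,0.001,0.079],
  ],
  spin=[0,0,0,0,0,0,0,0],
)

```text
time_s: 20.15
ee_pos: [0.4901, 0.0259, 0.194]
orientation: [-3.142, 0.001, 3.055]
force: [0.3, 0.5, -0.6]
opening: 0.275
grip_force: 20.0
```

Emit:
jog_arm(
  linear=[
    [0,0,0],
    [0,0,0],
    [0,0,0],
    [0,0,0],
    [0,0,-0.01],
    [0,0,-0.035],
    [0,0,-0.065],
    [0,0,-0.085],
    [0,0,-0.085],
    [0,0,-0.085],
  ],
  spin=[0,0,0,0,0,0,0,0,0,0],
  hand=0.04,
)

```text
time_s: 21.4
ee_pos: [0.4896, 0.026, 0.2784]
orientation: [-3.141, -0.0, 3.055]
force: [-0.9, 0.6, 0.3]
opening: 0.456
grip_force: 0.0
```

```bash
python3 go.py 365 -282.5 110 175
```

```text
[ 0.0974 -0.3181  0.0054] spin 0.0
21.4 [489.6  26.  278.4] [-180.   -0.  175.] [-0.09  0.37  1.88 -0.    0.89 -1.57]
```

Emit:
jog_arm(
  linear=[
    [0.009,-0.03,0],
    [0.022,-0.07,0],
    [0.036,-0.115,0],
    [0.05,-0.16,0],
    [0.064,-0.21,0.002],
    [0.08,-0.26,0.004],
    [0.092,-0.3,0.005],
    [0.097,-0.318,0.005],
    [0.097,-0.318,0.005],
    [0.097,-0.318,0.005],
  ],
  spin=[0,0,0,0,0,0,0,0,0,0],
  hand=0.075,
)

```text
time_s: 22.65
ee_pos: [0.3659, -0.2812, 0.2733]
orientation: [3.14, -0.001, 3.055]
force: [-0.2, 0.6, 0.1]
opening: 0.855
grip_force: 0.0
```

```bash
python3 go.py 365 -282.5 30 175;python3 - <<'E'
from bench import r
import cv2
c=r.camera("wrist");cv2.imwrite("pics/w7.png",c["image"][:,:,::-1])
E
```

```text
[ 0.0007 -0.0015  0.0803] spin 0.001
22.65 [ 365.9 -281.2  273.3] [ 1.799e+02 -1.000e-01  1.751e+02] [-0.81  0.34  1.95  0.    0.85 -2.29]
```

View pics/w7.png

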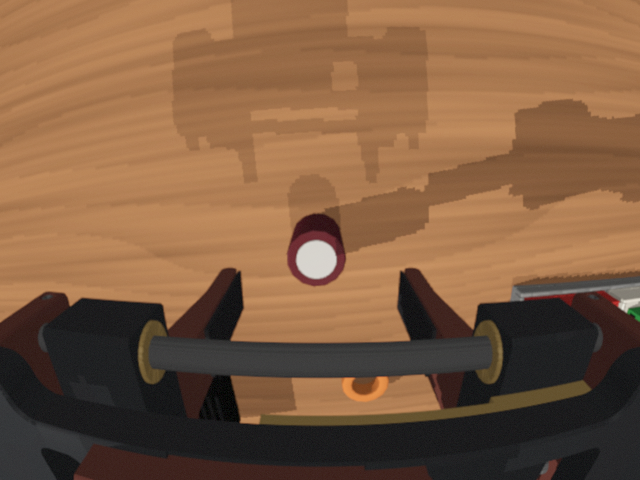

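The maroon cap at (317,255) is between the fingers. The black sink is well clear.

Emit:
jog_arm(
  linear=[
    [0,-0.001,0.025],
    [0,-0.001,0.055],
    [0,-0.001,0.073],
    [0,-0.001,0.08],
    [0,-0.001,0.08],
    [0,-0.001,0.08],
  ],
  spin=[0,0,0,0,0,0],
)

```text
time_s: 23.45
ee_pos: [0.3661, -0.2834, 0.1943]
orientation: [-3.141, 0.001, 3.055]
force: [0.7, -0.2, 0.7]
opening: 0.855
grip_force: 0.0
```

Emit:
jog_arm(
  linear=[
    [0,0,0],
    [0,0,0],
    [0,0,0],
    [0,0,0],
    [0,0,0],
    [0,0,0],
    [0,0,0],
  ],
  spin=[0,0,0,0,0,0,0],
  hand=0.025,
  squeeze=20,
)

```text
time_s: 24.32
ee_pos: [0.3657, -0.2835, 0.1937]
orientation: [-3.141, -0.0, 3.055]
force: [0.0, 0.1, 1.2]
opening: 0.393
grip_force: 20.0
```

```bash
python3 go.py 481 -76 115 175
```

```text
[-0.0969  0.2167 -0.0843] spin 0.0
24.325 [ 365.7 -283.5  193.7] [-180.   -0.  175.] [-0.81  0.49  2.01 -0.    0.65 -2.29]
```

Emit:
jog_arm(
  linear=[
    [0,0,-0.02],
    [0,0,-0.05],
    [-0.005,0.011,-0.076],
    [-0.018,0.04,-0.084],
    [-0.035,0.078,-0.084],
    [-0.053,0.118,-0.084],
    [-0.07,0.157,-0.084],
    [-0.087,0.195,-0.084],
    [-0.096,0.214,-0.084],
    [-0.097,0.217,-0.084],
  ],
  spin=[0,0,0,0,0,0,0,0,0,0],
)

```text
time_s: 25.58
ee_pos: [0.4815, -0.0746, 0.2775]
orientation: [-3.142, -0.0, 3.057]
force: [-0.9, 0.4, -0.7]
opening: 0.395
grip_force: 20.0
```

```bash
python3 go.py 481 -76 37.7 175
```

```text
[ 0.0003 -0.0014  0.0768] spin 0.003
25.575 [481.5 -74.6 277.5] [-180.    -0.   175.2] [-0.3   0.36  1.89 -0.    0.89 -1.78]
```

Emit:
jog_arm(
  linear=[
    [0,-0.001,0.02],
    [0,-0.001,0.045],
    [0,-0.001,0.062],
    [0,-0.001,0.07],
    [0,-0.001,0.074],
    [0,-0.001,0.076],
    [0,-0.001,0.077],
    [0,-0.001,0.077],
  ],
  spin=[0,0,0,0,0,0,0,0],
)

```text
time_s: 26.58
ee_pos: [0.4812, -0.0767, 0.201]
orientation: [-3.141, 0.001, 3.055]
force: [0.3, 0.0, -0.5]
opening: 0.398
grip_force: 20.0
```

Emit:
jog_arm(
  linear=[
    [0,0,0],
    [0,0,0],
    [0,0,0],
    [0,0,0],
    [0,0,-0.01],
    [0,0,-0.035],
    [0,0,-0.07],
    [0,0,-0.11],
    [0,0,-0.15],
    [0,0,-0.15],
  ],
  spin=[0,0,0,0,0,0,0,0,0,0],
  hand=0.048,
)

```text
time_s: 27.82
ee_pos: [0.4822, -0.077, 0.3542]
orientation: [-3.14, 0.007, 3.055]
force: [0.8, -0.0, -0.4]
opening: 0.544
grip_force: 0.0
```

```bash
python3 - <<'E'
from bench import r
import cv2
c=r.camera("scene");cv2.imwrite("pics/s9.png",cv2.resize(c["image"][100:340,120:440,::-1],(800,600)))
E
```

```text
(no output)
```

View pics/s9.png

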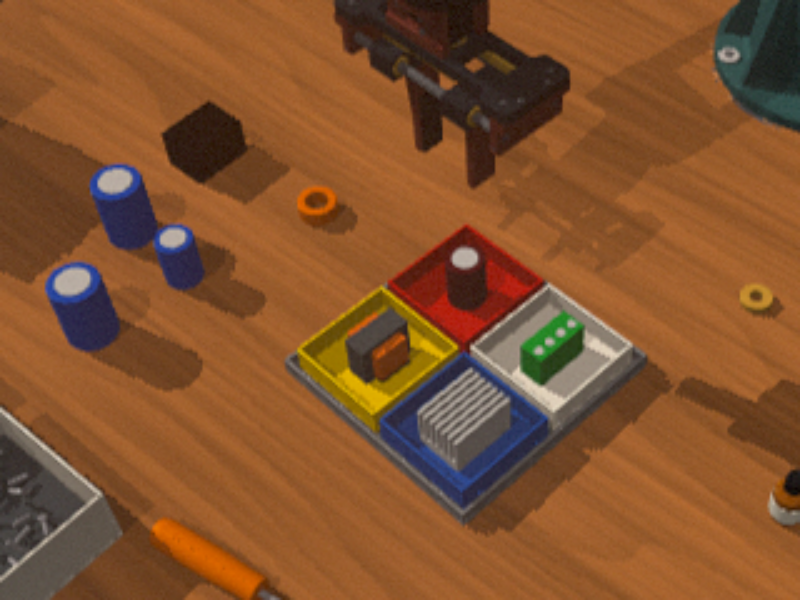

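All four parts stand upright in their own bins: the cap at (465,275), the block (552,345), the sink (465,415) and the transformer (378,345). The black sink at (205,140) and the small blue cap at (178,255) look unmoved, and the gripper is clear.

```bash
python3 -c "
from bench import r
print(r.hand_in())"
```

```text
the job is handed in; nothing more can be done
None
```

All four parts were set down upright in their own bins, the black heat sink and blue capacitor were left untouched, and I handed the job in at about 28 s; the hand-in returned no verdict.

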